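# Press a lock pin home with locking pliers, then release them

### The job

Use the red-handled locking pliers to press the brass pin into the lock cylinder that sits in their jaws: squeeze the two red handles together until they snap over centre, then let go so that they stay locked by themselves. Then pull the pliers' yellow-knobbed release lever outward, away from the handles, until they spring open, and let go of it. Leave the blue-handled pliers alone.

Things in the scene. Friction and masses are not known exactly. Their poses are not given: they have to be found in the camera images.
- red: Red-handled locking pliers lying level on a fixed grey base plate, 176x70x12 mm; origin on the desk under their pivot. x points from handles to jaws (a brass lock cylinder sits in them), y to the handle with the release lever, z up. Both handles swing level about the pivot, symmetric to the x axis. Squeezing takes up to 12 N a handle; past centre they snap to the stop and stay locked.
- red_grip (a point): Fixed point midway between the two red handles, where to squeeze; 98 mm behind the pivot, 45 mm above the desk, axes as red. Each grip is 12 mm wide, 20 mm high (35 to 55 mm above the desk) and 70 mm long, from 45 mm ahead of this point to 25 mm behind it, free space below. Across the outsides of both handles here: 61 mm open, 36 mm locked.
- red_lever_knob (a point): Centre of the yellow round upright knob (14 mm across, 26 mm high) at the tail of the release lever, 45 mm above the desk behind the end of the +y handle, moving with it, free all round; it spins freely on the lever. Pliers locked: 59 mm behind red_grip, 12 mm to +y. Pulling it about 22 mm to +y (under 8 N) spreads the handles past centre; they spring open, its rest then 20 mm further +y.
- red_lever (a joint): Angle of the release lever to its handle, rad: 0 at rest, up to 0.6 pulled outward (to +y); pivot 42 mm ahead of the knob's centre. A light spring returns it when let go.
- red_squeeze (a joint): Angle of each red handle about the pivot, rad: 0 open (start, held open by a spring), 0.095 the over-centre point, 0.13 the locked stop.
- red_pin (a joint): How far the brass pin (9 mm head, on the +y face of the lock cylinder between the jaws) has been pressed in, m: 0 at the start, about 0.0045 when the pliers have been locked. It stays where it is pressed.
- blue_squeeze (a joint): The same joint of the blue-handled pliers, a bystander of the same build on its own base, 0 open. To be left at 0.

How it is judged (in metres and radians):
On the way, in this order (a step that is already met when the one before it is completed fails the run):
1. the red pliers are locked over centre and the robot has let go of them (value of joint red_squeeze above 0.115 rad and contact force between the fingers and anything else below 0.3 N), for 0.2 s.
2. the release lever of the locked red pliers is pulled (value of joint red_lever above 0.12 rad and value of joint red_squeeze above 0.05 rad), for 0.04 s.
At the end, for the whole second after the job is handed in: The red pliers are open again (squeeze joint under 0.03 rad), their release lever is back at rest (under 0.08 rad), the brass pin is pressed in by more than 3 mm, and the blue pliers are still open (under 0.03 rad) (value of joint each of red_squeeze, blue_squeeze below 0.03 rad and value of joint red_lever below 0.08 rad and value of joint red_pin above 0.003 m); the robot touches nothing.
It fails at once if the blue pliers are squeezed (over 0.03 rad) (value of joint blue_squeeze above 0.03 rad).
It also fails if it takes over 42 s, if anything falls off the work surface, if the arm or the gripper's body presses on something with over 40 N, if the wrist force passes 120 N, or if a joint passes its speed limit or range.

### The arm

A 6-joint arm with a two-finger parallel gripper is mounted at the origin on a cart in front of the work surface, level with it; the furniture and walls round the work are solid. World frame = base frame: x ahead of the robot, y to its left, z up, the work surface at z = 0. Lengths are in m, angles in degrees, forces in N, time in s.
With the tool pointing down it reaches from about 0.275 to 0.825 m from the base axis. Payload 5.2 kg.
Tool frame: the origin (TCP) lies between the finger pads; the fingertips stand 14 mm ahead of it and the grasp point (between the pads) lies 5 mm behind it; z points along the fingers, y is the line along which they close (so a half turn about z gives the same grasp; the last joint's range is limited). The gripper opens to 93 mm and grips with 3 to 60 N. Pads are 15 mm wide; open, the fingers measure 128 mm over their backs; the gripper's body (75 mm by 188 mm) begins 65 mm behind the grasp point.
Start: joints at [-83.927, 14.817, 87.949, -0, 77.235, -11.62], TCP at [0.167, -0.524, 0.233] pointing down, gripper open.
Joint ranges: [-179.93, 179.93], [-52.35, 119.4], [10.71, 147.94], [-69.91, 249.91], [12.55, 155.21], [-178.61, 178.61]. Speed limits (degrees/s): [147.25, 147.25, 180, 180, 180, 180].

### API

Orientations are given as [roll, pitch, yaw] about the fixed x, y, z axes, in that order (R = Rz(yaw) Ry(pitch) Rx(roll)).
In Python, from cell import env gives the robot as it stands. The module is installed in compiled form; this text tells all that it offers.
- The arm moves only by the tool send_rows, never from a script. Its argument "increments" is a list of rows, each a list of 5 numbers: the closure, from 0 (fully open) to 1 (shut), then the shift along the tool's x, y, z normalised to -1 to 1, where 1 is 0.1 m, then the turn about the tool's z normalised to -1 to 1, where 1 is 360 degrees. A call has 1 to 10 rows; each row is the pose to reach, as a shift and turn from the pose commanded when the call began, along the tool's axes at that moment, turning the shorter way round; what a row does not reach only later rows make up. A row lasts 1/12 s, in which the tool goes at most 41.7 mm and 7.16 degrees, less where a joint would pass 70% of its speed; a pose out of reach is approached as far as the arm can. A call with a number of a shift or a turn outside -1 to 1 is refused whole. A call with a gripper value outside its range is refused whole. The fingers move at their own pace and stop on an object; "force" is the grip in N (left out, the last holds). Time passes only in rows, so rows that repeat a pose let the fingers close. It gives the time, the measured TCP pose, the force, the opening and the grip force at its end, in the units of the state.
- env.observe(): the state, without advancing time (a new reading comes with each control period).
- env.get_image(name): name is "scene" or "top"; returns a dict with "image" (420x560x3 uint8, red, green, blue), "depth" (420x560 float32, m along the optical axis (not along the pixel's ray), 0 where there is no reading), "fx", "fy", "cx", "cy" (pixels), "k1" (the pictures are not rectified: a ray, as slopes to the right and down, at radius r is drawn at 1 + k1 r^2 times it, then the intrinsics apply), "extrinsics" (4x4, takes a point from camera to world coordinates). Camera axes: x right, y up, looking along -z (the intrinsics and any distortion apply to the point x, -y, -z); pixel columns grow to the right and rows downward; lengths in m; the calibration is good to about 2 mm. A picture is of the moment at which its call begins.
- env.close_job(): hands the job in; it is judged then, once.
The state is a dict: "time": time; "q": joint angles; "qvel": joint speeds; "joint_efforts": joint torques, N m; "ee_pos": TCP position; "eef_rot": TCP orientation; "wrist_force": force on the tool from outside, world axes, zero at the start; "ft_torque": the same for the moment, N m; "width": finger opening in m; "finger_force": force on a finger pad.
Only numpy, scipy, OpenCV 4.12 (cv2) and the standard library are available. Lean on these libraries where they do the work, as an engineer would, in place of code of your own. Each camera call takes 0.05 s, during which the arm holds its last target. There are 200 camera calls.

## Working session

There is one attempt and no reset: what is moved stays moved. The work goes in short steps, Python scripts to look and compute and a tool call to move; the robot and the scene stay as the last step left them, time stands still between calls to the robot, and variables do not carry over. Pictures are saved under pics/ and viewed, at most 10 in all, crops included, and the job is handed in when it is done.

Besides the shell and the picture viewer there is one more tool, called as name([rows], argument=value, ...), one row to a line, values as JSON. send_rows: Moves the arm, as the interface text tells. Scaled input: -1 to 1 covers 0.1 m each way for a shift and 360 degrees each way for a turn. Its arguments: {"type":"object","properties":{"increments":{"type":"array"},"force":{"type":"number"}},"required":["increments"]}

```bash
mkdir -p pics
cat > h.py <<'E'
import numpy as np, cv2
from cell import env
def rays(im,uv):
    uv=np.array(uv,float).reshape(-1,2)
    p=np.c_[(uv[:,0]-im['cx'])/im['fx'],(uv[:,1]-im['cy'])/im['fy']]; s=p.copy()
    for _ in range(20): s=p/(1+im['k1']*(s**2).sum(1,keepdims=True))
    E=np.array(im['extrinsics']); return E[:3,3],np.c_[s[:,0],-s[:,1],-np.ones(len(s))]@E[:3,:3].T
def onz(im,uv,z):
    o,d=rays(im,uv); return o+d*((z-o[2])/d[:,2])[:,None]
def cloud(im,m):
    v,u=np.nonzero(m&(im['depth']>0)); o,d=rays(im,np.c_[u,v]); return o+d*im['depth'][v,u][:,None]
def red(im):
    h=cv2.cvtColor(im['image'],cv2.COLOR_RGB2HSV); return ((h[...,0]<8)|(h[...,0]>172))&(h[...,1]>130)&(h[...,2]>60)
def yel(im):
    h=cv2.cvtColor(im['image'],cv2.COLOR_RGB2HSV); return (h[...,0]>22)&(h[...,0]<36)&(h[...,1]>130)&(h[...,2]>90)
def save(im,n): cv2.imwrite('pics/'+n,im['image'][...,::-1])
E
python3 - <<'E'
from h import *
s=env.observe();print(s)
a=[]
for n in('scene','top'):
    im=env.get_image(n);a.append(im['image']);print(n,im['k1'],im['fx'],np.round(im['extrinsics'],3).tolist())
    for f in(red,yel):
        m=f(im);k,l,st,c=cv2.connectedComponentsWithStats(m.astype('uint8'))
        for i in range(1,k):
            if st[i,4]>30:
                p=cloud(im,l==i);print(f.__name__,st[i],c[i].round(1),np.median(p,0).round(3),p[:,2].max().round(3))
    save(im,n+'0.png')
E
```

```text
{'time': 0.0, 'q': array([-8.39267637e+01,  1.48584517e+01,  8.80101177e+01,  1.31371400e-03,
        7.72345943e+01, -1.16201458e+01]), 'qvel': array([ 0.07679775,  0.02373454, -0.05719779, -0.05546853, -0.0729345 ,
       -0.03634815]), 'joint_efforts': array([-1.64833247e-03, -4.37311471e+01, -2.83999532e+01,  7.15007284e-02,
        4.14284784e-02, -1.45778554e-04]), 'ee_pos': array([ 0.16712703, -0.52345325,  0.231832  ]), 'eef_rot': array([-1.79899209e+02, -2.20339403e-02,  1.76930712e+01]), 'wrist_force': array([-0.24742259,  0.36205695,  0.19045995]), 'ft_torque': array([0.04856059, 0.02209605, 0.04039919]), 'finger_force': 0.0, 'width': 0.09280629034972288}
scene 0.008819107810283878 427.74454972873383 [[-0.803, 0.463, -0.375, 0.123], [-0.596, -0.607, 0.525, 0.548], [0.016, 0.645, 0.764, 0.858], [0.0, 0.0, 0.0, 1.0]]
red [ 119    0  130   72 1357] [177.9  34.2] [ 1.079 -0.246  0.211] 0.263
red [302   0   9  18 140] [305.8   7.5] [ 1.081 -0.946  0.04 ] 0.2
red [211  21  28  41 818] [225.   43.1] [ 1.081 -0.45   0.097] 0.161
red [280  27   7   8  35] [282.1  30. ] [ 1.079 -0.7
[... 1305 characters left out ...]
8 -0.277  0.059] 0.117
red [ 397    0   57   24 1061] [424.2  10.5] [ 1.08  -0.443  0.058] 0.116
red [486   2  20  13  80] [493.3   8.2] [ 1.077 -0.642  0.079] 0.321
red [454   9  11  15  83] [459.7  17.3] [ 1.08  -0.562  0.021] 0.141
red [432 121   8   9  54] [435.4 125.1] [ 0.718 -0.427  0.086] 0.116
red [438 167  25  10 151] [449.5 171.3] [ 0.612 -0.479  0.013] 0.022
red [211 201  27   9 119] [224. 205.] [0.528 0.13  0.054] 0.063
red [206 215  24  15 107] [217.  221.5] [0.487 0.148 0.054] 0.061
red [ 89 237   9  12  32] [ 92.8 241.9] [0.436 0.466 0.087] 0.116
red [ 73 251  19   4  44] [ 80.8 252.7] [0.409 0.499 0.091] 0.123
red [259 265  15  34 191] [265.8 281.6] [0.329 0.027 0.012] 0.018
```

View pics/scene0.png

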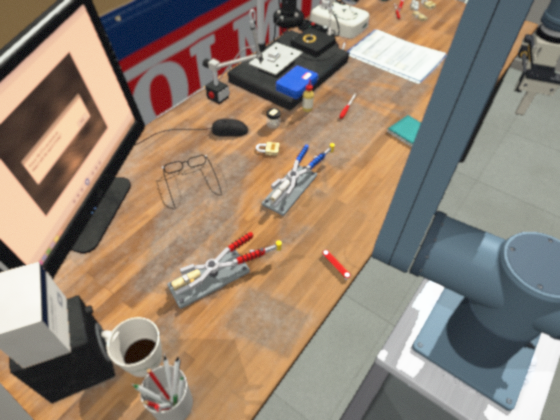

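View pics/top0.png

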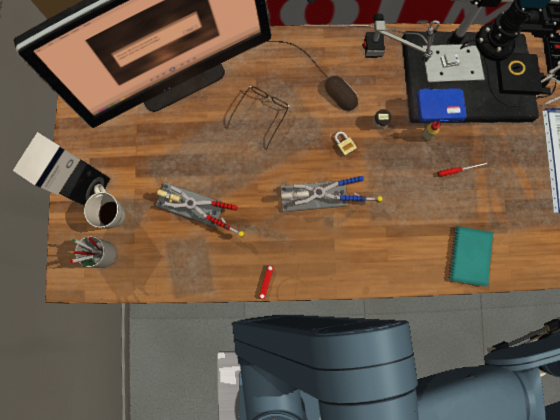

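The scene view shows the red pliers at about (215,270), with the knob at (278,244), and the blue pliers at (290,190). In the top view the red pivot is at about (190,202), the jaws point left and the knob is at (241,233). The lever handle is the one nearer the robot.

```bash
cat >> h.py <<'E'
def measure(show=True):
    out={}
    for n in('scene','top'):
        im=env.get_image(n); P={}
        for nm,f in(('red',red),('yel',yel)):
            m=f(im);v,u=np.nonzero(m); P[nm]=[]
            k,l,st,c=cv2.connectedComponentsWithStats(cv2.dilate(m.astype('uint8'),np.ones((3,3)))) if nm=='red' else cv2.connectedComponentsWithStats(m.astype('uint8'))
            for i in range(1,k):
                p=cloud(im,(l==i)&m)
                if len(p)<8: continue
                md=np.median(p,0)
                if not(.38<md[0]<.62 and .0<md[1]<.25 and md[2]>.035): continue
                if nm=='red':
                    q=p[p[:,2]>.048]
                    line=cv2.fitLine(q[:,:2].astype('float32'),cv2.DIST_HUBER,0,.01,.01).ravel()
                    d=line[:2]*np.sign(line[1]); t=(q[:,:2]-line[2:])@d
                    print(n,'handle',len(q),'mid',(line[2:]+d*(t.min()+t.max())/2).round(4),'len',np.ptp(t).round(3),'ang',np.degrees(np.arctan2(d[1],d[0])).round(1))
                else:
                    uv=c[i]; print(n,'knob',len(p),'depth med',md.round(4),'ray@.052',onz(im,uv,.052).round(4))
    return
E
python3 - <<'E'
from h import *
measure()
im=env.get_image('top');print('pivot',onz(im,[191,202],.045))
E
```

```text
scene handle 145 mid [0.5278 0.1313] len 0.066 ang 76.4
scene handle 143 mid [0.4839 0.1494] len 0.064 ang 60.7
scene knob 45 depth med [0.4525 0.089  0.056 ] ray@.052 [[0.4531 0.0869 0.052 ]]
top handle 110 mid [0.5283 0.1308] len 0.066 ang 76.9
top handle 99 mid [0.4849 0.1471] len 0.066 ang 61.2
top knob 23 depth med [0.4537 0.0862 0.0567] ray@.052 [[0.4541 0.0863 0.052 ]]
pivot [[0.54067632 0.2180754  0.045     ]]
```

Run:
```python
from h import *
im=env.get_image('top');save(im,'t.png')
a=cv2.resize(im['image'][170:250,140:260],None,fx=6,fy=6,interpolation=cv2.INTER_CUBIC)
cv2.imwrite('pics/crop1.png',a[...,::-1])
```

```text
(no output)
```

View pics/crop1.png

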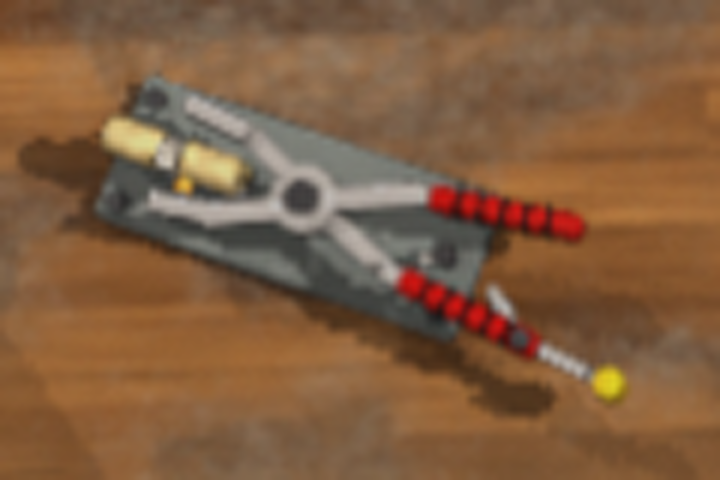

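The crop shows both red handles, with the lever and knob on the +y handle on the robot's side. The two views give the grip at about (0.503, 0.130) with an axis angle of about 68.6°, and the knob position agrees with that. I'm moving there now.

send_rows([
  [0,1,-1,0,0],
  [0,1,-1,0,0],
  [0,1,-1,0,0],
  [0,1,-1,0,0],
], force=20)

```text
time: 0.63
ee_pos: [0.2334, -0.3938, 0.2324]
eef_rot: [-179.9, -0.1, 17.8]
wrist_force: [-0.4, 0.7, 0.5]
width: 0.0932
finger_force: 0.0
```

send_rows([
  [0,1,-1,0,0],
  [0,1,-1,0,0],
  [0,1,-1,0,0],
  [0,1,-1,0,0],
])

```text
time: 0.97
ee_pos: [0.2979, -0.2687, 0.2327]
eef_rot: [-179.9, -0.1, 17.8]
wrist_force: [-0.0, -0.3, -0.7]
width: 0.0925
finger_force: 0.0
```

send_rows([
  [0,1,-1,0,0],
  [0,1,-1,0,0],
  [0,1,-1,0,0],
  [0,1,-1,0,0],
])

```text
time: 1.3
ee_pos: [0.3629, -0.1433, 0.2329]
eef_rot: [-180.0, -0.1, 17.8]
wrist_force: [-0.5, 0.4, 0.0]
width: 0.0929
finger_force: 0.0
```

send_rows([
  [0,1,-1,0,0],
  [0,1,-1,0,0],
  [0,1,-1,0,0],
  [0,1,-1,0,0],
])

```text
time: 1.63
ee_pos: [0.4283, -0.0176, 0.233]
eef_rot: [-180.0, -0.1, 17.8]
wrist_force: [-0.2, -0.6, -0.1]
width: 0.0931
finger_force: 0.0
```

send_rows([
  [0,1,-1,0,0],
  [0,1,-1,0,0],
  [0,1,-1,0,0],
  [0,1,-1,0,0],
])

```text
time: 1.97
ee_pos: [0.4935, 0.1083, 0.2328]
eef_rot: [-179.9, -0.1, 17.8]
wrist_force: [-0.5, -1.6, 0.2]
width: 0.0935
finger_force: 0.0
```

send_rows([
  [0,0.185,-0.206,0,-0.1414],
  [0,0.185,-0.206,0,-0.1414],
  [0,0.185,-0.206,0,-0.1414],
  [0,0.185,-0.206,0,-0.1414],
  [0,0.185,-0.206,0,-0.1414],
  [0,0.185,-0.206,0,-0.1414],
  [0,0.185,-0.206,0,-0.1414],
  [0,0.185,-0.206,0,-0.1414],
  [0,0.185,-0.206,0,-0.1414],
  [0,0.185,-0.206,0,-0.1414],
])

```text
time: 2.8
ee_pos: [0.5031, 0.1295, 0.2327]
eef_rot: [180.0, -0.0, 68.4]
wrist_force: [-0.4, 0.0, 0.7]
width: 0.0931
finger_force: 0.0
```

send_rows([
  [0,0,0,0.4,0],
  [0,0,0,0.8,0],
  [0,0,0,1,0],
  [0,0,0,1,0],
])

```text
time: 3.13
ee_pos: [0.4994, 0.1293, 0.1281]
eef_rot: [-179.5, 0.2, 68.4]
wrist_force: [-0.4, 0.3, -0.7]
width: 0.0928
finger_force: 0.0
```

send_rows([
  [0,0,0.003,0.3,0],
  [0,0,0.003,0.5,0],
  [0,0,0.003,0.7,0],
  [0,0,0.003,0.92,0],
  [0,0,0.003,0.92,0],
])

```text
time: 3.55
ee_pos: [0.5018, 0.1293, 0.0387]
eef_rot: [-179.8, 0.1, 68.5]
wrist_force: [-0.8, 0.5, 1.2]
width: 0.093
finger_force: 0.0
```

Run:
```python
from h import *
a=[]
im=env.get_image('top');a.append(cv2.resize(im['image'][165:255,150:270],(480,360)))
im=env.get_image('scene');a.append(cv2.resize(im['image'][200:320,150:310],(480,360))) 
cv2.imwrite('pics/d1.png',cv2.resize(np.hstack(a),(800,300))[...,::-1])
s=env.observe();print(s['ee_pos'],s['wrist_force'])
```

```text
[0.50385019 0.12947245 0.0415718 ] [ 0.04335756  1.08162762 -0.16733746]
```

View pics/d1.png

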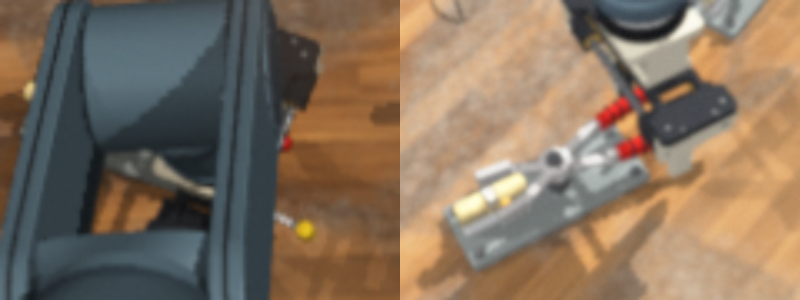

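The fingers straddle both red handles: in the right panel one is at (690,150) and the other is behind at (610,60). I'm squeezing now.

send_rows([
  [0.3,0,0,0,0],
  [0.35,0,0,0,0],
  [0.4,0,0,0,0],
  [0.5,0,0,0,0],
  [0.6,0,0,0,0],
  [0.65,0,0,0,0],
  [0.65,0,0,0,0],
  [0.65,0,0,0,0],
  [0.65,0,0,0,0],
  [0.65,0,0,0,0],
], force=25)

```text
time: 4.48
ee_pos: [0.504, 0.1288, 0.041]
eef_rot: [179.9, 0.0, 68.6]
wrist_force: [1.6, -4.1, 0.1]
width: 0.0352
finger_force: 25.0
```

send_rows([
  [0.65,0,0,0,0],
  [0.65,0,0,0,0],
  [0.65,0,0,0,0],
  [0.65,0,0,0,0],
  [0.65,0,0,0,0],
  [0.65,0,0,0,0],
])

```text
time: 4.98
ee_pos: [0.504, 0.1288, 0.041]
eef_rot: [179.9, 0.0, 68.6]
wrist_force: [1.4, -4.9, 1.8]
width: 0.0352
finger_force: 25.0
```

send_rows([
  [0,0,0,0,0],
  [0,0,0,0,0],
  [0,0,0,0,0],
  [0,0,0,0,0],
  [0,0,0,0,0],
  [0,0,0,0,0],
  [0,0,0,0,0],
  [0,0,0,0,0],
  [0,0,0,0,0],
  [0,0,0,0,0],
])

```text
time: 5.82
ee_pos: [0.5032, 0.1295, 0.0407]
eef_rot: [-180.0, 0.0, 68.6]
wrist_force: [-0.6, 0.7, 0.1]
width: 0.0925
finger_force: 0.0
```

send_rows([
  [0,0,0,-0.4,0],
  [0,0,0,-0.7,0],
  [0,0,0,-1,0],
  [0,0,0,-1,0],
])

```text
time: 6.15
ee_pos: [0.5069, 0.1297, 0.1465]
eef_rot: [179.5, -0.2, 68.6]
wrist_force: [0.1, 0.3, 0.2]
width: 0.0925
finger_force: 0.0
```

send_rows([
  [0,-1,0,0,0],
  [0,-1,0,0,0],
  [0,-1,0,0,0],
  [0,-1,0,0,0],
])

```text
time: 6.48
ee_pos: [0.4652, 0.0339, 0.1402]
eef_rot: [-179.9, 0.1, 68.4]
wrist_force: [-0.1, 1.3, 0.1]
width: 0.0929
finger_force: 0.0
```

Run:
```python
from h import *
measure()
a=[]
im=env.get_image('top');a.append(cv2.resize(im['image'][165:255,150:270],(480,360)))
im=env.get_image('scene');a.append(cv2.resize(im['image'][200:320,150:310],(480,360))) 
cv2.imwrite('pics/d2.png',cv2.resize(np.hstack(a),(800,300))[...,::-1])
s=env.observe();print(s['ee_pos'],s['wrist_force'],s['time'])
```

```text
scene handle 269 mid [0.507 0.138] len 0.07 ang 90.4
scene knob 39 depth med [0.4693 0.0787 0.0574] ray@.052 [[0.4718 0.0766 0.052 ]]
top handle 60 mid [0.4632 0.1044] len 0.103 ang 43.7
[0.46711408 0.03702801 0.14052831] [0.35043184 0.38724936 0.40949343] 6.6833
```

View pics/d2.png

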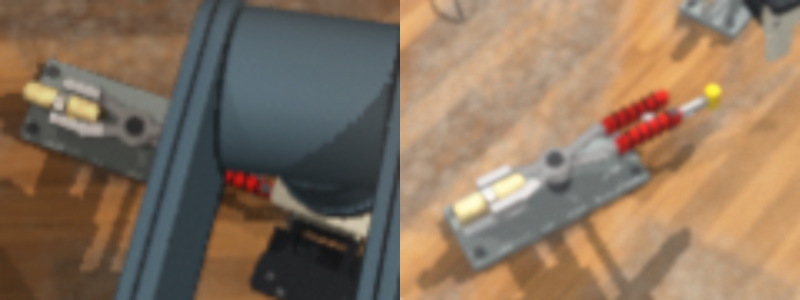

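The pliers are locked, with the two handles parallel in the right panel around (640,115) and the knob at (712,95). By both geometry and image the knob is at about (0.4705, 0.0785). I'll straddle it from above.

send_rows([
  [0,0.4,-0.12,0,0],
  [0,0.4,-0.12,0,0],
  [0,0.4,-0.12,0.2,0],
  [0,0.4,-0.12,0.4,0],
  [0,0.4,-0.12,0.6,0],
  [0,0.4,-0.12,0.8,0],
  [0,0.4,-0.12,0.98,0],
  [0,0.4,-0.12,0.98,0],
  [0,0.4,-0.12,0.98,0],
], force=5)

```text
time: 7.43
ee_pos: [0.4695, 0.079, 0.0419]
eef_rot: [-179.9, 0.0, 68.7]
wrist_force: [-0.4, 0.0, 0.3]
width: 0.093
finger_force: 0.0
```

send_rows([
  [0.4,0,0,0,0],
  [0.6,0,0,0,0],
  [0.7,0,0,0,0],
  [0.72,0,0,0,0],
  [0.72,0,0,0,0],
  [0.72,0,0,0,0],
  [0.72,0,0,0,0],
])

```text
time: 8.02
ee_pos: [0.4703, 0.0779, 0.0429]
eef_rot: [180.0, -0.0, 68.6]
wrist_force: [-0.3, 0.6, -0.3]
width: 0.051
finger_force: 0.0
```

Run:
```python
from h import *
im=env.get_image('scene');cv2.imwrite('pics/d3.png',cv2.resize(im['image'][200:290,200:320],(800,600),interpolation=cv2.INTER_CUBIC)[...,::-1])
s=env.observe();print(s['ee_pos'],s['wrist_force'],s['time'],s['width'])
```

```text
[0.47020277 0.07792258 0.04279478] [ 0.08493045 -0.05560265 -0.51579545] 8.0667 0.0468505689673285
```

View pics/d3.png

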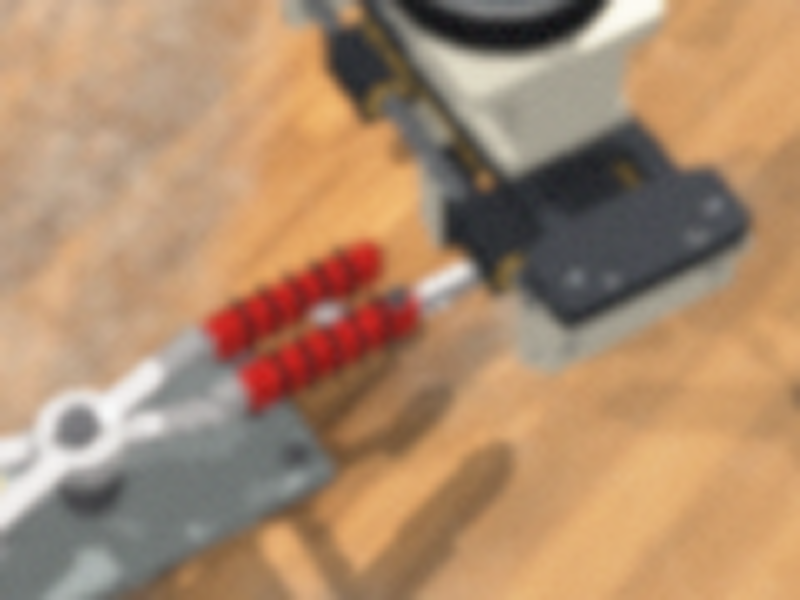

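The lever, at (445,285), runs in between the two fingers. The fingers are still closing.

send_rows([
  [0.72,0,0,0,0],
  [0.72,0,0,0,0],
  [0.72,0,0,0,0],
  [0.72,0,0,0,0],
  [0.72,0,0,0,0],
  [0.72,0,0,0,0],
], force=20)

```text
time: 8.57
ee_pos: [0.4701, 0.078, 0.0426]
eef_rot: [-180.0, -0.0, 68.6]
wrist_force: [-0.4, -0.4, -0.3]
width: 0.0259
finger_force: 0.0
```

send_rows([
  [0.72,0,-0.03,0,0],
  [0.72,0,-0.06,0,0],
  [0.72,0,-0.085,0,0],
  [0.72,0.01,-0.11,0,0],
  [0.72,0.01,-0.13,0,0],
  [0.72,0.02,-0.15,0,0],
  [0.72,0.02,-0.17,0,0],
  [0.72,0.03,-0.19,0,0],
  [0.72,0.03,-0.21,0,0],
  [0.72,0.03,-0.23,0,0],
])

```text
time: 9.4
ee_pos: [0.4496, 0.0893, 0.0427]
eef_rot: [-180.0, -0.0, 68.6]
wrist_force: [1.4, -0.7, -0.3]
width: 0.0263
finger_force: 0.9
```

send_rows([
  [0.72,0,-0.02,0,0],
  [0.72,0,-0.04,0,0],
  [0.72,0,-0.05,0,0],
  [0.72,0,-0.06,0,0],
  [0.72,0,-0.07,0,0],
  [0.72,0,-0.07,0,0],
])

```text
time: 9.9
ee_pos: [0.443, 0.0918, 0.0426]
eef_rot: [-180.0, 0.0, 68.6]
wrist_force: [0.7, -0.9, -1.0]
width: 0.0261
finger_force: 0.5
```

Run:
```python
from h import *
im=env.get_image('scene');cv2.imwrite('pics/d4.png',cv2.resize(im['image'][200:320,150:310],(800,600),interpolation=cv2.INTER_CUBIC)[...,::-1])
s=env.observe();print(s['ee_pos'],s['wrist_force'],s['time'],s['width'])
```

```text
[0.44311199 0.09173253 0.0425874 ] [ 1.04457584 -0.33076052 -0.7809891 ] 9.95 0.02576858660393293
```

View pics/d4.png

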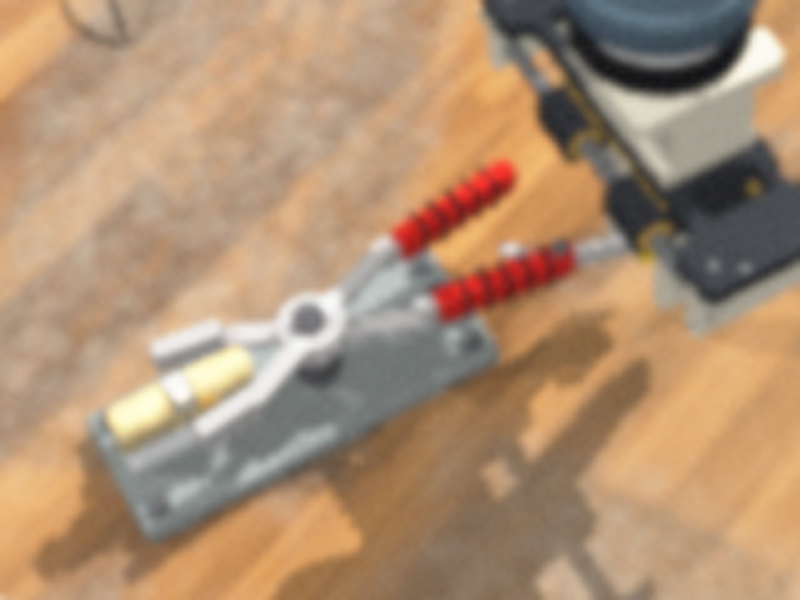

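The pliers have sprung open, with the handles splayed at (455,205) and (505,285). I'll ease back, open the fingers and retreat upwards.

send_rows([
  [0.72,0,0.03,0,0],
  [0.72,-0.01,0.06,0,0],
  [0.6,-0.03,0.1,0,0],
  [0.3,-0.03,0.1,0,0],
  [0,-0.03,0.1,0,0],
  [0,-0.03,0.1,0,0],
  [0,-0.03,0.1,0,0],
  [0,-0.03,0.1,0,0],
  [0,-0.03,0.1,0,0],
  [0,-0.03,0.1,0,0],
])

```text
time: 10.78
ee_pos: [0.4514, 0.0853, 0.0427]
eef_rot: [-180.0, 0.0, 68.6]
wrist_force: [-0.3, -0.5, 0.5]
width: 0.0745
finger_force: 0.0
```

send_rows([
  [0,0,0,-0.3,0],
  [0,0,0,-0.6,0],
  [0,0,0,-1,0],
  [0,0,0,-1,0],
])

```text
time: 11.12
ee_pos: [0.4557, 0.0853, 0.1491]
eef_rot: [179.4, -0.2, 68.6]
wrist_force: [1.9, 0.3, 0.0]
width: 0.0925
finger_force: 0.0
```

send_rows([
  [0,-1,0,-0.5,0],
  [0,-1,0,-0.5,0],
  [0,-1,0,-0.5,0],
  [0,-1,0,-0.5,0],
  [0,-1,0,-0.5,0],
])

```text
time: 11.53
ee_pos: [0.4152, -0.0088, 0.1932]
eef_rot: [179.9, -0.0, 68.4]
wrist_force: [0.0, -0.3, -0.3]
width: 0.093
finger_force: 0.0
```

Run:
```python
from h import *
measure()
im=env.get_image('scene');cv2.imwrite('pics/d5.png',cv2.resize(im['image'][120:320,150:417],(800,600),interpolation=cv2.INTER_CUBIC)[...,::-1])
s=env.observe();print(s['ee_pos'],s['wrist_force'],s['time'],s['width'])
```

```text
scene handle 146 mid [0.5281 0.1311] len 0.065 ang 76.2
scene handle 146 mid [0.484  0.1492] len 0.064 ang 59.5
scene knob 43 depth med [0.4526 0.0885 0.0564] ray@.052 [[0.4533 0.087  0.052 ]]
top handle 75 mid [0.5309 0.1404] len 0.046 ang 77.5
top handle 73 mid [0.4894 0.1553] len 0.046 ang 61.4
[ 0.41477747 -0.00709413  0.1919328 ] [ 0.44892958 -1.31225655  0.01921753] 11.6833 0.09263408801676898
```

View pics/d5.png

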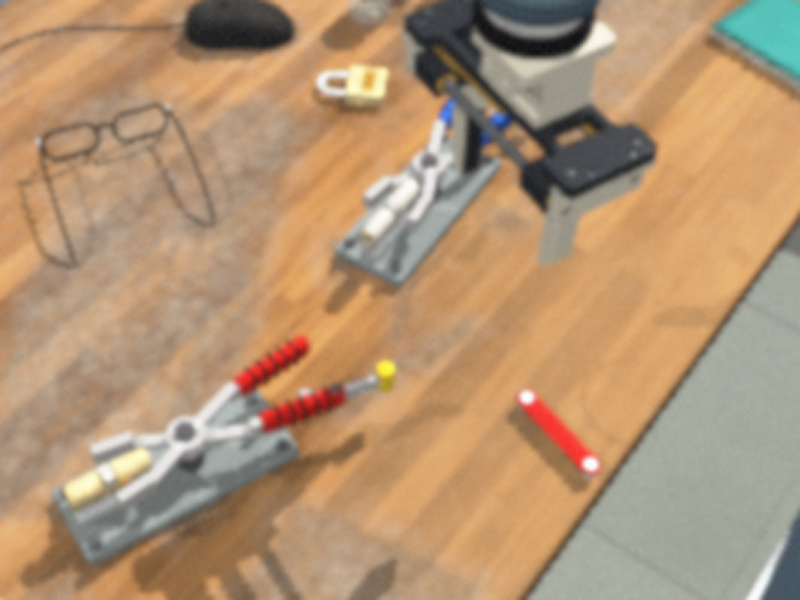

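The red pliers are open at (300,390). The knob is at (386,375), which is where it started. The blue pliers are untouched and the gripper is clear, so I'm handing in.

```bash
python3 -c "
from cell import env
print(env.close_job())"
```

```text
the job is handed in; nothing more can be done
None
```

I locked the red pliers over centre, let go, pulled the release lever until they sprang open, left the blue pliers alone and handed the job in at about 12 s; no verdict came back, and I inferred the pin's depth from the full lock rather than measuring it.

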